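# Seat a temperature probe in the full-depth well of a dry-block calibrator

## Robot

A 6-joint arm with a two-finger parallel gripper is mounted at the origin on the work surface. World frame = base frame: x ahead of the robot, y to its left, z up, the work surface at z = 0. Lengths are in m, angles in degrees, forces in N, time in s.
With the tool pointing down it reaches from about 0.35 to 0.875 m from the base axis. Payload 4.2 kg.
Tool frame: the origin (TCP) lies between the finger pads; the fingertips stand 25 mm ahead of it and the grasp point (between the pads) lies 6 mm ahead of it (r.tips_ahead is the distance from the TCP to the fingertips, in m); z points along the fingers, y is the direction in which the jaws open and shut (so a half turn about z gives the same grasp; the last joint's range is limited). The gripper opens to 87 mm and grips with 3 to 60 N. Pads are 19 mm wide; open, the fingers measure 117 mm over their backs; the gripper's body (75 mm by 190 mm) begins 51 mm behind the grasp point.
Start: joints at [77.957, 22.042, 0.453, 0, -68.411, -14.817], TCP at [0.282, 0.558, 0.248] pointing down, gripper open.
Joint ranges: [-179.83, 179.83], [-69.29, 118.12], [-61.27, 80.66], [-181.25, 117.63], [-171.15, -9.14], [-177.46, 177.46]. Speed limits (degrees/s): [159.86, 159.86, 180, 180, 180, 180].

## Interface

Orientations are given as a 3x3 rotation matrix whose columns are the frame's x, y, z axes.
In Python, from station import r, vision, finish_job gives the robot as it stands.
- The arm moves only by the shell command python3 -m jog 'ROWS'. ROWS is a JSON object of lists of equal length, an entry for each row: "rot": the turn, a rotation vector about the world's x, y, z in degrees, a list of three; "delta_pos": the shift along the world's x, y, z in mm, a list of three; "grip": the opening in per cent of the stroke, from 0 (shut) to 100 (fully open). A call has 1 to 10 rows; each row shifts and turns the commanded pose from where the row before left it; what a row does not reach is not made up. A row lasts 1/12 s, in which the tool goes at most 41.7 mm and 7.16 degrees, less where a joint would pass 70% of its speed; a pose out of reach is approached as far as the arm can. A call with a gripper value outside its range is refused whole. The fingers move at their own pace and stop on an object; the grip force is fixed at half the most. Time passes only in rows, so rows that do not move let the fingers close. It gives the time, the measured TCP pose, the force and the opening at its end, in the units of the state.
- r.sense(): the state, without advancing time (a new reading comes with each control period).
- vision.capture(name): name is "scene" or "top" or "wrist"; returns a dict with "frame" (480x640x3 uint8, red, green, blue), "K" (3x3 intrinsics, pixels), "k1" (the pictures are not rectified: a ray, as slopes to the right and down, at radius r is drawn at 1 + k1 r^2 times it, then the intrinsics apply), "xyz" and "orientation" of the camera in the world. Camera axes: x right, y up, looking along -z (the intrinsics and any distortion apply to the point x, -y, -z); pixel columns grow to the right and rows downward; lengths in m; the calibration is good to about 2 mm. A picture is of the moment at which its call begins. There is no depth.
- finish_job(): hands the job in, once; it reports no verdict.
The state is a dict: "time_s": time; "joints": joint angles; "joint_velocities": joint speeds; "effort": joint torques, N m; "tcp_pos": TCP position; "ee_rot": TCP orientation; "wrist_force": force on the tool from outside, world axes, zero at the start; "moment": the same for the moment, N m; "gripper_width": opening from 0.0 (shut) to 1.0 (fully open).
Only numpy, scipy, OpenCV 4.12 (cv2) and the standard library are available. Lean on these libraries where they do the work, as an engineer would, in place of code of your own. Each camera call takes 0.05 s, during which the arm holds its last target. There are 200 camera calls.

## Task

Take the temperature probe out of its parking stand and find, by pushing it to the bottom of the aluminium block's wells, a well deep enough that the dark depth band on its sheath comes down to the block's top face. Seat it there against the bottom with a firm push of about 20 N, then let go of it and leave it standing in that well. The probe is delicate: never press it against the block with more than 40 N, and do not disturb the other things on the bench.

Things in the scene. Friction and masses are not known exactly. Their poses are not given: they have to be found in the camera images.
- block: dry-block calibrator, fixed: aluminium block 110 x 110 mm, 70 mm high, with three vertical blind wells in its top; a white control box (50 x 110 mm, 58 mm high) is joined to its +x side. Origin: centre of the aluminium block's underside; z up. The wells look alike: 11.5 mm bore, 2 mm chamfer, centres on a circle of 30 mm radius about the block's axis, 52 mm apart
- well_a (a point): centre of one well's mouth, level with the block's top face (70 mm above the bench). A sprung steel ball in the bore's wall, 14 mm below the mouth, squeezes the sheath lightly: a slight bump, then a drag of a few newtons (6 N at most) in and out, which may or may not hold the probe's own weight. The bottoms are hard
- well_b (a point): centre of another well's mouth, with the same sprung ball. Some wells are blocked by a stuck spacer and bottom hard 30 mm below the mouth; at least one, a different one each time, is clear and bottoms 42 to 50 mm below the mouth
- well_c (a point): centre of the third well's mouth, made as the others
- stand: the probe's parking stand, fixed to the bench: a grey plastic block 75 x 75 mm, 55 mm high, with one vertical hole of 12 mm bore, 49 mm deep, in the middle of its top. Origin: centre of its underside; z up
- probe_grip (a point): centre of the probe's handle, on its axis 110 mm above the tip; z from tip to handle. The probe is one loose rigid piece (80 to 170 g) standing upright in the stand: a steel sheath of 10 mm diameter, 80 mm long, its last 6 mm tapered to 5 mm, below a white round handle 28 mm in diameter, 60 mm long. The dark depth band runs from 41 to 51 mm above the tip
- probe_tip (a point): the very end of the probe's sheath, on its axis; z points from tip to handle
- probe: the same probe, origin at the very end of its sheath
- beaker: bystander: small glass beaker, 54 mm across, 70 mm high; origin at the centre of its underside
- marker: bystander: marker pen lying flat, 130 mm long, 17 mm thick; origin under its middle, x along it
- flask: bystander: conical glass flask, 94 mm across, 140 mm high; origin at the centre of its underside
- reagent: bystander: brown bottle with cap, 68 mm across, 150 mm high; origin at the centre of its underside
- tube_rack: bystander: white rack of capped tubes, 70 x 130 mm, 74 mm high; origin at the centre of its underside
- tip_box: bystander: pipette-tip box, 122 x 87 mm, 65 mm high; origin at the centre of its underside
- dishes: bystander: pile of three clear dishes, 90 mm across, 43 mm high; origin at the centre of its underside
Not all that is in view belongs to the job. Leave any green or red look-alike of the stand alone.

How it is judged:
By the outcome, as a careful person would: the job done as asked, in the order asked, and still so for the second after the job is handed in, with the robot touching nothing.
It also fails if it takes over 67 s, if anything falls off the work surface, if the arm or the gripper's body presses on something with over 40 N, if the wrist force passes 120 N, or if a joint passes its speed limit or range.

## Working session

There is one attempt and no reset: what is moved stays moved. The work goes in short steps, Python scripts to look and compute and a shell command to move; the robot and the scene stay as the last step left them, time stands still between calls to the robot, and variables do not carry over. Pictures are saved under pics/ and viewed, about 8 in all and at most 12, crops included, and the job is handed in when it is done.

```bash
ls; mkdir -p pics; cat > h.py <<'E'
import numpy as np, cv2
from station import r, vision, finish_job
def snap(name, fn, crop=None, scale=1):
    c=vision.capture(name); im=c["frame"][:,:,::-1]
    np.savez('pics/'+fn+'.npz',K=c["K"],k1=c["k1"],xyz=c["xyz"],R=c["orientation"],im=im)
    save(im,fn,crop,scale); return c
def save(im,fn,crop=None,scale=1):
    if crop: x0,y0,x1,y1=crop; im=im[y0:y1,x0:x1]
    cv2.imwrite('pics/'+fn+'.png',cv2.resize(im,None,fx=scale,fy=scale,interpolation=cv2.INTER_CUBIC))
def load(fn): return np.load('pics/'+fn+'.npz')
def ray(c,u,v):
    K=c["K"]; k=np.array([float(c["k1"]),0,0,0,0])
    p=cv2.undistortPoints(np.array([[[u,v]]],float),K,k)[0,0]
    return np.array(c["R"])@np.array([p[0],-p[1],-1.])
def at_z(c,u,v,z):
    d=ray(c,u,v); o=np.array(c["xyz"]); return o+d*(z-o[2])/d[2]
def proj(c,P):
    q=np.array(c["R"]).T@(np.array(P,float)-np.array(c["xyz"])); 
    x=q*[1,-1,-1]; return cv2.projectPoints(x[None],np.zeros(3),np.zeros(3),c["K"],np.array([float(c["k1"]),0,0,0]))[0].ravel()
E
python3 - <<'E'
from h import *
a=snap("scene","scene"); b=snap("top","top")
ims=[load(n)["im"] for n in("scene","top")]
cv2.imwrite('pics/both.png',cv2.resize(np.hstack(ims),(800,300)))
for c in(a,b):print(c["xyz"],c["orientation"],c["k1"],c["K"][0])
print(r.sense())
E
```

```text
pics
[0.95982582 0.57933248 0.80674987] [[-0.81582018 -0.41598403  0.40173962]
 [ 0.57823842 -0.57617047  0.57763996]
 [-0.00881849  0.70355162  0.71058944]] 0.0044615784966496605 [472.50612166   0.         319.25211515]
[ 0.38548043 -0.00809608  1.22896395] [[-0.00822486  0.99165518 -0.12865593]
 [-0.99983687 -0.01022448 -0.01488962]
 [-0.01608081  0.12851248  0.99157751]] -0.10232235373786644 [453.81852104   0.         311.9773748 ]
{'time_s': 0.1, 'joints': array([ 7.79558796e+01,  2.20870830e+01,  3.88403195e-01, -2.38639916e-02,
       -6.84135373e+01, -1.48179845e+01]), 'joint_velocities': array([ 0.07640737, -0.13782886,  0.25957019,  0.04867143,  0.01139397,
       -0.00028905]), 'effort': array([ 3.90633277e-04, -3.91686809e+01,  1.87936950e+01,  4.23192456e+00,
        1.34778305e-02, -7.20406501e-05]), 'tcp_pos': array([0.2821565 , 0.55713489, 0.24657049]), 'ee_rot': array([[ 8.92027203e-01, -4.51981028e-01, -7.87443052e-04],
       [-4.51981696e-01, -8.92025325e-01, -1.83459873e-03],
       [ 1.26784673e-04,  1.99242182e-03, -9.99998007e-01]]), 'wrist_force': array([ 0.45757854,  0.22237824, -0.79584713]), 'moment': array([ 0.04718772, -0.04584376, -0.02746459]), 'gripper_width': 0.9999065192574096}
```

View pics/top.png

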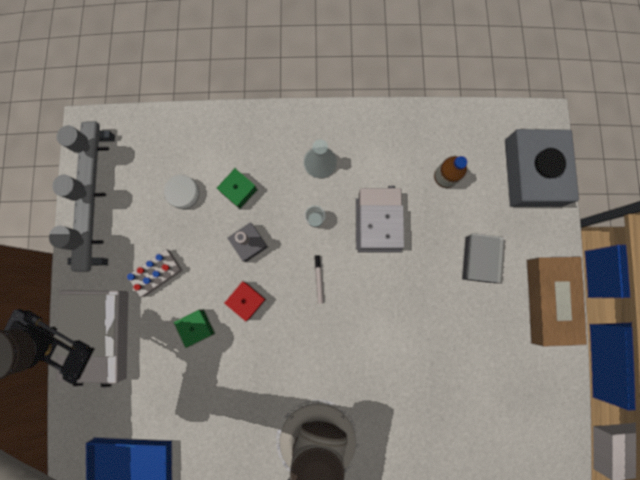

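View pics/scene.png

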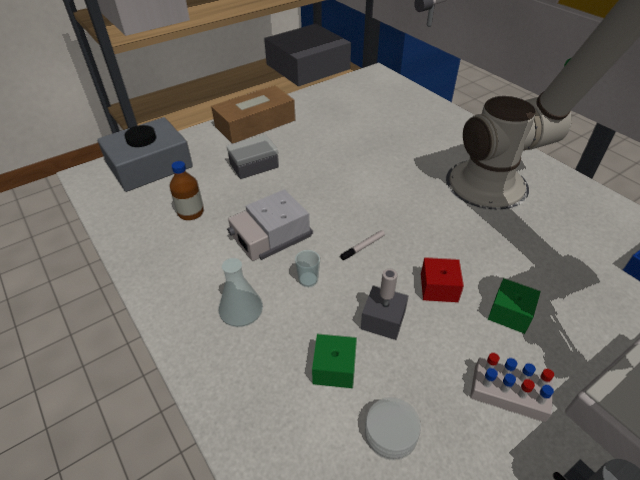

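The top picture shows the grey stand with the probe near (248,243) and the block's three wells near (385,232). The scene view shows the probe at (388,285) and the wells at (265,210), (285,203) and (282,215). I'll enlarge both.

```bash
python3 - <<'E'
from h import *
t=load("top")["im"];s=load("scene")["im"]
f=lambda im,x,y,w,h,k:cv2.resize(im[y:y+h,x:x+w],None,fx=k,fy=k,interpolation=cv2.INTER_CUBIC)
A=f(t,220,210,66,60,6);B=f(t,350,180,66,80,6)[:,:]
C=f(s,350,255,66,90,6)[:300];
D=f(s,225,185,100,75,4)
W=np.zeros((600,800,3),np.uint8)
W[:240,:264]=f(t,220,215,66,60,4);W[:320,270:534]=f(t,350,180,66,80,4);W[:400,536:800]=f(s,350,250,66,100,4);W[330:600,:400]=f(s,225,187,100,68,4)[:270,:400]
cv2.imwrite('pics/crops.png',W)
E
```

```text
(no output)
```

View pics/crops.png

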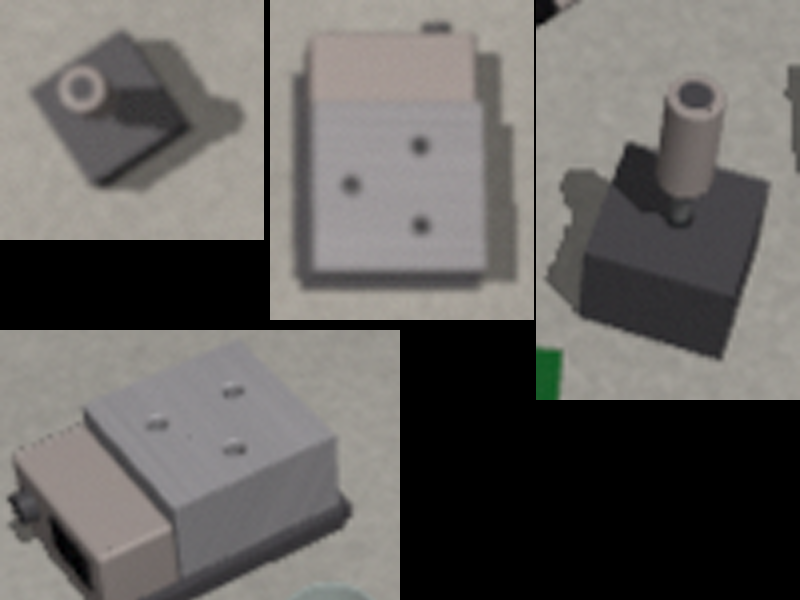

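```bash
python3 - <<'E'
from h import *
t=load("top");s=load("scene")
print("handle",at_z(t,239.9,237.1,.146),at_z(s,389.1,273.1,.146))
for p in[(387.4,216.1),(369.9,225.75),(387.4,235.9)]:print("T",at_z(t,*p,.07))
for p in[(263.9,210.1),(282.9,201.9),(283.4,216.4)]:print("S",at_z(s,*p,.07))
for n,p,z in[("beaker",(315,217),.035),("flask",(322,160),.06),("marker",(319,280),.01),("red",(245,301),.05),("green",(237,187),.05)]:print(n,at_z(t,*p,z))
E
```

```text
handle [0.52583351 0.18251885 0.146     ] [0.52712851 0.18190831 0.146     ]
T [ 0.5866135  -0.18658934  0.07      ]
T [ 0.56177624 -0.14050959  0.07      ]
T [ 0.53488299 -0.18501807  0.07      ]
S [ 0.58632565 -0.18471873  0.07      ]
S [ 0.53406772 -0.183635    0.07      ]
S [ 0.56085807 -0.13896478  0.07      ]
beaker [0.59223039 0.00133991 0.035     ]
flask [ 0.74172301 -0.01891689  0.06      ]
marker [ 0.42546324 -0.00762499  0.01      ]
red [0.37129167 0.18445165 0.05      ]
green [0.67351493 0.20913614 0.05      ]
```

```bash
python3 -m jog '{"delta_pos":[[17,-27,-2],[17,-27,-2],[17,-27,-2],[17,-27,-2],[17,-27,-2],[17,-27,-2],[17,-27,-2],[17,-27,-2],[17,-27,-2],[17,-27,-2]],"rot":[[0,0,0],[0,0,0],[0,0,0],[0,0,0],[0,0,0],[0,0,0],[0,0,0],[0,0,0],[0,0,0],[0,0,0]],"grip":[100,100,100,100,100,100,100,100,100,100]}'
python3 -m jog '{"delta_pos":[[17,-26,-2],[17,-26,-2],[17,-26,-2],[17,-26,-2],[6,-1,-2],[0,0,0],[0,0,0]],"rot":[[0,0,0],[0,0,0],[0,0,0],[0,0,0],[0,0,0],[0,0,0],[0,0,0]],"grip":[100,100,100,100,100,100,100]}'
python3 - <<'E'
from h import *
c=snap("wrist","w1"); s=r.sense();print(s["tcp_pos"],s["joints"]);print(c["xyz"],c["orientation"])
print(proj(c,[.5265,.182,.146]),proj(c,[.5265,.182,.006]))
E
```

```text
time_s: 0.93
tcp_pos: [0.4527, 0.286, 0.2271]
ee_rot: [[0.892, -0.452, -0.001], [-0.452, -0.892, -0.0], [-0.0, 0.001, -1.0]]
wrist_force: [0.5, -0.7, -0.1]
gripper_width: 0.999
time_s: 1.52
tcp_pos: [0.5262, 0.1825, 0.217]
ee_rot: [[0.892, -0.453, -0.001], [-0.453, -0.892, -0.0], [-0.001, 0.001, -1.0]]
wrist_force: [0.0, 0.8, -0.6]
gripper_width: 0.997
[0.52593139 0.18299591 0.21724833] [ 3.58539380e+01  1.68430321e+01 -1.18504508e+01 -1.65833225e-02
 -6.13477616e+01  2.73120406e+01]
[0.59123033 0.15025732 0.35428694] [[-4.53082611e-01  8.58992884e-01  2.38426873e-01]
 [-8.91468519e-01 -4.36527245e-01 -1.21358331e-01]
 [-1.66116640e-04 -2.67535401e-01  9.63548017e-01]]Traceback (most recent call last):
  File "<stdin>", line 3, in <module>
  File "h.py", line 18, in proj
    q=np.array(c["R"]).T@(np.array(P,float)-np.array(c["xyz"]));
               ~^^^^^
KeyError: 'R'
```

View pics/w1.png

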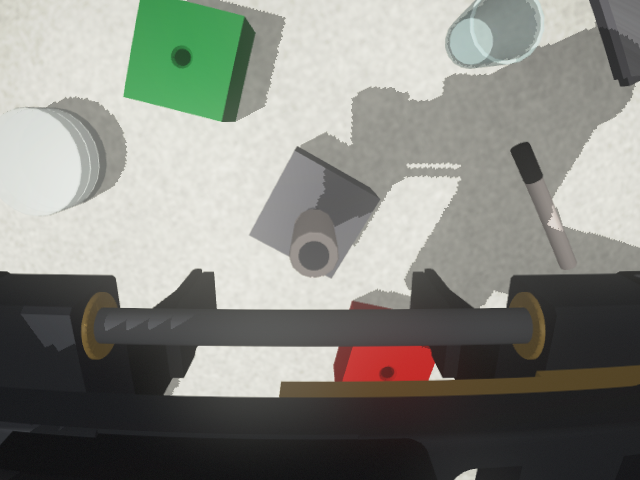

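The handle's top is at (314,256), between the fingers and clear of anything else.

```bash
python3 - <<'E'
from h import *
c=load("w1");print(at_z(c,314,256,.146),proj(c,[.5265,.182,.146]),proj(c,[.5265,.182,.116]))
E
```

```text
[0.52672408 0.18235677 0.146     ] [314.75855641 256.06522155] [314.54334863 240.35740888]
```

```bash
python3 -m jog '{"delta_pos":[[0,0,-15],[0,0,-15],[0,0,-15],[0,0,-15],[0,0,-15],[0,0,-15],[0,0,-5],[0,0,0]],"rot":[[0,0,0],[0,0,0],[0,0,0],[0,0,0],[0,0,0],[0,0,0],[0,0,0],[0,0,0]],"grip":[100,100,100,100,100,100,100,100]}'
```

```text
time_s: 2.23
tcp_pos: [0.5251, 0.1831, 0.1214]
ee_rot: [[0.893, -0.45, -0.003], [-0.45, -0.893, -0.002], [-0.002, 0.003, -1.0]]
wrist_force: [0.2, -1.3, 0.9]
gripper_width: 1.001
```

All three handle estimates agree to about 1 mm. I'll close the gripper now.

```bash
python3 -m jog '{"delta_pos":[[1,-1,0],[0,0,0],[0,0,0],[0,0,0],[0,0,0],[0,0,0],[0,0,0],[0,0,0],[0,0,0],[0,0,0]],"rot":[[0,0,0],[0,0,0],[0,0,0],[0,0,0],[0,0,0],[0,0,0],[0,0,0],[0,0,0],[0,0,0],[0,0,0]],"grip":[80,60,40,20,0,0,0,0,0,0]}'
python3 -m jog '{"delta_pos":[[0,0,0],[0,0,0],[0,0,0],[0,0,0],[0,0,4],[0,0,4],[0,0,4],[0,0,0]],"rot":[[0,0,0],[0,0,0],[0,0,0],[0,0,0],[0,0,0],[0,0,0],[0,0,0],[0,0,0]],"grip":[0,0,0,0,0,0,0,0]}'
```

```text
time_s: 3.07
tcp_pos: [0.5274, 0.1815, 0.1225]
ee_rot: [[0.892, -0.452, -0.0], [-0.452, -0.892, -0.0], [-0.0, 0.0, -1.0]]
wrist_force: [0.4, 0.3, -0.1]
gripper_width: 0.328
time_s: 3.73
tcp_pos: [0.5278, 0.1819, 0.1356]
ee_rot: [[0.892, -0.452, 0.001], [-0.452, -0.892, 0.001], [0.001, -0.001, -1.0]]
wrist_force: [0.4, 0.5, -0.9]
gripper_width: 0.312
```

```bash
python3 -m jog '{"delta_pos":[[0,0,15],[0,0,15],[0,0,15],[0,0,15],[0,0,15],[0,0,15],[0,0,10],[0,0,5],[0,0,0]],"rot":[[0,0,0],[0,0,0],[0,0,0],[0,0,0],[0,0,0],[0,0,0],[0,0,0],[0,0,0],[0,0,0]],"grip":[0,0,0,0,0,0,0,0,0]}'
python3 -m jog '{"delta_pos":[[3,-16,0],[3,-32,0],[3,-32,0],[3,-32,0],[3,-32,0],[3,-32,0],[3,-32,0],[3,-32,0],[3,-32,0],[3,-28,0]],"rot":[[0,0,0],[0,0,0],[0,0,0],[0,0,0],[0,0,0],[0,0,0],[0,0,0],[0,0,0],[0,0,0],[0,0,0]],"grip":[0,0,0,0,0,0,0,0,0,0]}'
python3 -m jog '{"delta_pos":[[4,-22,-10],[0,0,-10],[0,0,-10],[0,0,-10],[0,0,-5],[0,0,0],[0,0,0],[0,0,0]],"rot":[[0,0,0],[0,0,0],[0,0,0],[0,0,0],[0,0,0],[0,0,0],[0,0,0],[0,0,0]],"grip":[0,0,0,0,0,0,0,0]}'
python3 - <<'E'
from h import *
snap("wrist","w2");snap("scene","s2");snap("top","t2")
s=r.sense();print(s["tcp_pos"],s["wrist_force"],s["moment"],s["time_s"])
W=np.zeros((600,800,3),np.uint8)
W[:300,:400]=cv2.resize(load("w2")["im"],(400,300))
c=load("s2");u,v=proj(c,[.561,-.14,.09]).astype(int);print(u,v)
im=c["im"][v-50:v+50,u-50:u+50];W[:400,400:800]=cv2.resize(im,(400,400),interpolation=cv2.INTER_CUBIC);np.save
c=load("t2");u2,v2=proj(c,[.561,-.16,.07]).astype(int);print(u2,v2)
im=c["im"][v2-37:v2+37,u2-50:u2+50];W[302:598,:400]=cv2.resize(im,(400,296),interpolation=cv2.INTER_CUBIC)
cv2.imwrite('pics/c2.png',W)
E
```

```text
time_s: 4.48
tcp_pos: [0.5277, 0.1818, 0.2406]
ee_rot: [[0.892, -0.452, 0.002], [-0.452, -0.892, 0.001], [0.001, -0.002, -1.0]]
wrist_force: [-0.1, 0.3, -1.6]
gripper_width: 0.317
time_s: 5.32
tcp_pos: [0.5566, -0.1202, 0.2382]
ee_rot: [[0.892, -0.452, -0.002], [-0.452, -0.892, 0.0], [-0.002, 0.001, -1.0]]
wrist_force: [0.6, 1.3, -1.6]
gripper_width: 0.316
time_s: 5.98
tcp_pos: [0.5618, -0.1398, 0.1952]
ee_rot: [[0.893, -0.451, 0.001], [-0.451, -0.893, -0.0], [0.001, -0.0, -1.0]]
wrist_force: [0.3, -0.0, -0.4]
gripper_width: 0.318
[ 0.56172752 -0.140126    0.19530216] [-0.69364685 -0.01338327 -1.42161753] [ 0.0426623  -0.00732236 -0.02637871] 6.1333
282 209
377 225
```

View pics/c2.png

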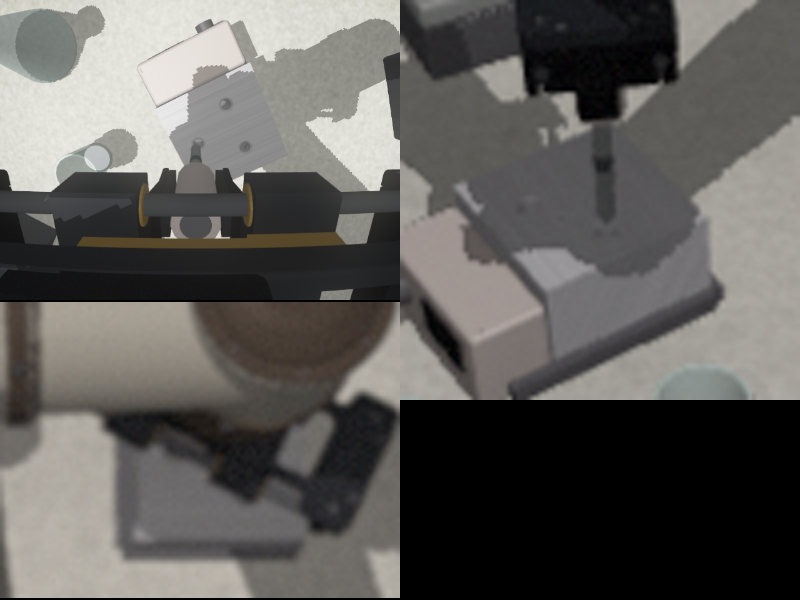

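The wrist view shows the tip near a well at half-scale pixel (196,150). The scene view shows the sheath over the block with its tip at (605,225). I'll enlarge both with more brightness.

```bash
python3 - <<'E'
from h import *
W=np.zeros((600,800,3),np.uint8)
a=load("w2");im=a["im"][150:350,260:520];W[:400,:520]=cv2.resize(im,(520,400),interpolation=cv2.INTER_CUBIC)
s=load("s2");im=s["im"][175:235,255:325]
im=np.clip(im*1.8,0,255).astype(np.uint8)
W[:240,520:800]=cv2.resize(im,(280,240),interpolation=cv2.INTER_CUBIC)
im=np.clip(a["im"][240:330,280:370]*1.7,0,255).astype(np.uint8);W[245:525,520:800]=cv2.resize(im,(280,280),interpolation=cv2.INTER_CUBIC)
cv2.imwrite('pics/c3.png',W)
wells=dict(A=(.5865,-.1855),B=(.5613,-.1397),C=(.5345,-.1843))
for n,w in wells.items():print(n,"wrist",proj(a,[*w,.07]),"scene",proj(s,[*w,.07]))
t=[.5617,-.1401,.079];print("tip",proj(a,t),proj(s,t))
E
```

```text
A wrist [359.37252641 168.80127259] scene [263.66721035 209.95117672]
B wrist [314.48358867 231.94607013] scene [283.07022888 216.30283462]
C wrist [389.71717079 237.28098276] scene [282.59993824 201.82295053]
tip [314.78627074 234.79457361] [282.58516718 213.38306514]
```

View pics/c3.png

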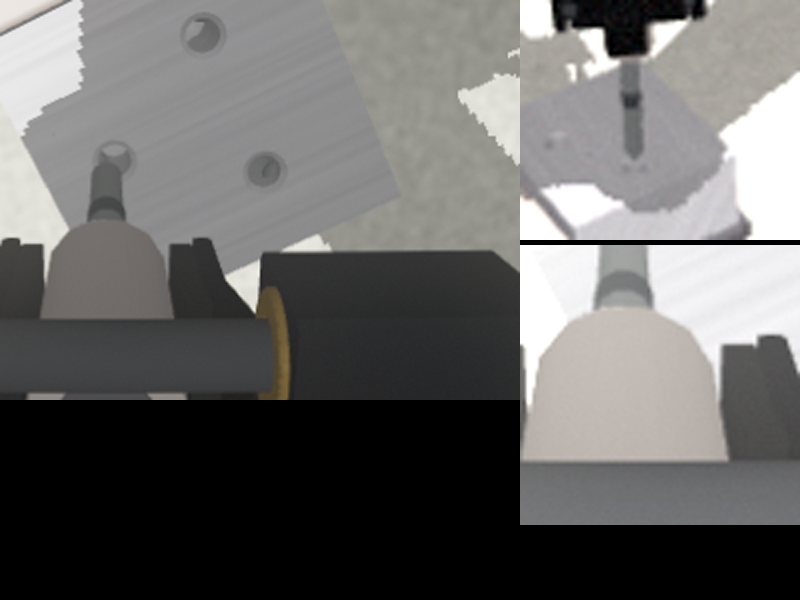

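```bash
python3 - <<'E'
from h import *
a=load("w2");s=load("s2")
for p in[(361.75,166.75),(316.8,229.3),(392.3,234.8)]:print("well w",at_z(a,*p,.07))
for z in(.077,.079):print("tip w",at_z(a,313.8,230,z),"tip s",at_z(s,283.1,214.6,z))
# axis direction: sheath at band from wrist, pixel (107,207)/2
print("band46",at_z(a,313.2,253,.079+.046), proj(a,[.5617,-.1401,.125]))
E
```

```text
well w [ 0.58701721 -0.18747523  0.07      ]
well w [ 0.5622627 -0.1419589  0.07     ]
well w [ 0.53532207 -0.18661804  0.07      ]
tip w [ 0.56444826 -0.14075671  0.077     ] tip s [ 0.56189409 -0.13780013  0.077     ]
tip w [ 0.56493506 -0.14100023  0.079     ] tip s [ 0.56298469 -0.13583471  0.079     ]
band46 [ 0.56458235 -0.14040386  0.125     ] [315.06430644 257.66247028]
```

```bash
Z='"rot"'; python3 -m jog '{"delta_pos":[[-1.5,-1.5,0],[0,0,-2],[0,0,-2],[0,0,-2],[0,0,-2],[0,0,-2],[0,0,0]],"rot":[[0,0,0],[0,0,0],[0,0,0],[0,0,0],[0,0,0],[0,0,0],[0,0,0]],"grip":[0,0,0,0,0,0,0]}'
python3 -m jog '{"delta_pos":[[0,0,-1.5],[0,0,-1.5],[0,0,-1],[0,0,0]],"rot":[[0,0,0],[0,0,0],[0,0,0],[0,0,0]],"grip":[0,0,0,0]}'
python3 -m jog '{"delta_pos":[[0,0,-1],[0,0,-1],[0,0,-1],[0,0,0]],"rot":[[0,0,0],[0,0,0],[0,0,0],[0,0,0]],"grip":[0,0,0,0]}'
```

```text
time_s: 6.72
tcp_pos: [0.5595, -0.1419, 0.1839]
ee_rot: [[0.892, -0.452, -0.001], [-0.452, -0.892, 0.0], [-0.001, 0.0, -1.0]]
wrist_force: [0.7, -0.2, -0.2]
gripper_width: 0.317
time_s: 7.05
tcp_pos: [0.5602, -0.142, 0.1806]
ee_rot: [[0.892, -0.452, 0.001], [-0.452, -0.892, -0.0], [0.001, -0.0, -1.0]]
wrist_force: [0.4, -0.8, -1.2]
gripper_width: 0.316
time_s: 7.38
tcp_pos: [0.5603, -0.142, 0.1776]
ee_rot: [[0.892, -0.452, 0.001], [-0.452, -0.892, -0.0], [0.001, -0.0, -1.0]]
wrist_force: [2.0, -1.1, -1.6]
gripper_width: 0.318
```

```bash
python3 -m jog '{"delta_pos":[[0.5,0,-1],[0,0,-1],[0,0,-1],[0,0,-1],[0,0,-1],[0,0,0]],"rot":[[0,0,0],[0,0,0],[0,0,0],[0,0,0],[0,0,0],[0,0,0]],"grip":[0,0,0,0,0,0]}'
python3 -m jog '{"delta_pos":[[0,0,-1],[0,0,-1],[0,0,-1],[0,0,-1],[0,0,-1],[0,0,0]],"rot":[[0,0,0],[0,0,0],[0,0,0],[0,0,0],[0,0,0],[0,0,0]],"grip":[0,0,0,0,0,0]}'
python3 -m jog '{"delta_pos":[[0,0,-1],[0,0,-1],[0,0,-1],[0,0,-1],[0,0,0]],"rot":[[0,0,0],[0,0,0],[0,0,0],[0,0,0],[0,0,0]],"grip":[0,0,0,0,0]}'
```

```text
time_s: 7.88
tcp_pos: [0.5605, -0.142, 0.1724]
ee_rot: [[0.892, -0.452, 0.0], [-0.452, -0.892, -0.0], [0.0, -0.0, -1.0]]
wrist_force: [1.7, -1.3, -0.5]
gripper_width: 0.315
time_s: 8.38
tcp_pos: [0.5604, -0.1423, 0.1675]
ee_rot: [[0.892, -0.452, 0.0], [-0.452, -0.892, -0.0], [0.001, 0.0, -1.0]]
wrist_force: [2.0, -3.9, 0.8]
gripper_width: 0.318
time_s: 8.8
tcp_pos: [0.5604, -0.1421, 0.1632]
ee_rot: [[0.892, -0.452, 0.0], [-0.452, -0.892, -0.0], [0.0, 0.0, -1.0]]
wrist_force: [2.7, -4.1, 0.1]
gripper_width: 0.312
```

```bash
python3 -m jog '{"delta_pos":[[0.3,-0.5,-1],[0,0,-1],[0,0,-1],[0,0,0]],"rot":[[0,0,0],[0,0,0],[0,0,0],[0,0,0]],"grip":[0,0,0,0]}'
python3 -m jog '{"delta_pos":[[0,0,-1],[0,0,-1],[0,0,0]],"rot":[[0,0,0],[0,0,0],[0,0,0]],"grip":[0,0,0]}'
python3 -m jog '{"delta_pos":[[0,0,-1],[0,0,-1],[0,0,0]],"rot":[[0,0,0],[0,0,0],[0,0,0]],"grip":[0,0,0]}'
```

```text
time_s: 9.13
tcp_pos: [0.5606, -0.1424, 0.1601]
ee_rot: [[0.892, -0.452, -0.0], [-0.452, -0.892, 0.0], [-0.0, -0.0, -1.0]]
wrist_force: [1.9, -3.5, -0.3]
gripper_width: 0.317
time_s: 9.38
tcp_pos: [0.5606, -0.1424, 0.1582]
ee_rot: [[0.892, -0.452, -0.0], [-0.452, -0.892, 0.0], [-0.0, -0.0, -1.0]]
wrist_force: [2.0, -5.0, -0.2]
gripper_width: 0.315
time_s: 9.63
tcp_pos: [0.5607, -0.1424, 0.1564]
ee_rot: [[0.892, -0.452, 0.0], [-0.452, -0.892, 0.0], [0.0, -0.0, -1.0]]
wrist_force: [1.7, -4.2, 0.6]
gripper_width: 0.319
```

```bash
python3 -m jog '{"delta_pos":[[0,0,-1],[0,0,0]],"rot":[[0,0,0],[0,0,0]],"grip":[0,0]}'
python3 -m jog '{"delta_pos":[[0,0,-1],[0,0,0]],"rot":[[0,0,0],[0,0,0]],"grip":[0,0]}'
python3 -m jog '{"delta_pos":[[0,0,-1],[0,0,0]],"rot":[[0,0,0],[0,0,0]],"grip":[0,0]}'
```

```text
time_s: 9.8
tcp_pos: [0.5608, -0.1425, 0.1563]
ee_rot: [[0.892, -0.452, 0.0], [-0.452, -0.892, -0.0], [0.0, 0.0, -1.0]]
wrist_force: [0.9, -2.9, 5.5]
gripper_width: 0.32
time_s: 9.97
tcp_pos: [0.5609, -0.1426, 0.1562]
ee_rot: [[0.892, -0.451, 0.001], [-0.451, -0.892, -0.001], [0.001, 0.0, -1.0]]
wrist_force: [-0.8, -2.7, 8.8]
gripper_width: 0.315
time_s: 10.13
tcp_pos: [0.561, -0.1426, 0.156]
ee_rot: [[0.893, -0.451, 0.001], [-0.451, -0.893, -0.001], [0.002, 0.0, -1.0]]
wrist_force: [-1.8, -2.9, 11.2]
gripper_width: 0.318
```

Well B bottoms hard with the TCP at z = 0.156, about 30 mm deep, so it is blocked. I'll withdraw and try well C.

```bash
python3 -m jog '{"delta_pos":[[0,0,3],[0,0,4],[0,0,5],[0,0,5],[0,0,5],[0,0,5],[0,0,5],[0,0,5],[0,0,6],[0,0,0]],"rot":[[0,0,0],[0,0,0],[0,0,0],[0,0,0],[0,0,0],[0,0,0],[0,0,0],[0,0,0],[0,0,0],[0,0,0]],"grip":[0,0,0,0,0,0,0,0,0,0]}'
python3 -m jog '{"delta_pos":[[-9,-15,0],[-9,-15,0],[-9,-14.5,0],[0,0,0],[0,0,-2],[0,0,-2],[0,0,-2],[0,0,-2],[0,0,0]],"rot":[[0,0,0],[0,0,0],[0,0,0],[0,0,0],[0,0,0],[0,0,0],[0,0,0],[0,0,0],[0,0,0]],"grip":[0,0,0,0,0,0,0,0,0]}'
```

```text
time_s: 10.97
tcp_pos: [0.5608, -0.1421, 0.1979]
ee_rot: [[0.892, -0.452, 0.001], [-0.452, -0.892, 0.0], [0.001, -0.001, -1.0]]
wrist_force: [-0.2, -0.1, -1.4]
gripper_width: 0.316
time_s: 11.72
tcp_pos: [0.5336, -0.1864, 0.1878]
ee_rot: [[0.892, -0.451, -0.001], [-0.451, -0.892, 0.0], [-0.001, 0.0, -1.0]]
wrist_force: [-0.0, -0.4, -2.7]
gripper_width: 0.313
```

```bash
python3 -m jog '{"delta_pos":[[0,0,-2],[0,0,-2],[0,0,-2],[0,0,-1],[0,0,-1],[0,0,0]],"rot":[[0,0,0],[0,0,0],[0,0,0],[0,0,0],[0,0,0],[0,0,0]],"grip":[0,0,0,0,0,0]}'
python3 -m jog '{"delta_pos":[[0,0,-1],[0,0,-1],[0,0,-1],[0,0,0]],"rot":[[0,0,0],[0,0,0],[0,0,0],[0,0,0]],"grip":[0,0,0,0]}'
python3 -m jog '{"delta_pos":[[0,0,-2],[0,0,-2],[0,0,-2],[0,0,0]],"rot":[[0,0,0],[0,0,0],[0,0,0],[0,0,0]],"grip":[0,0,0,0]}'
```

```text
time_s: 12.22
tcp_pos: [0.5338, -0.187, 0.1804]
ee_rot: [[0.892, -0.452, 0.0], [-0.452, -0.892, -0.0], [0.0, -0.0, -1.0]]
wrist_force: [1.0, 0.0, -1.4]
gripper_width: 0.318
time_s: 12.55
tcp_pos: [0.5338, -0.187, 0.1775]
ee_rot: [[0.892, -0.452, 0.001], [-0.452, -0.892, -0.0], [0.001, -0.0, -1.0]]
wrist_force: [-0.5, -0.7, -2.2]
gripper_width: 0.314
time_s: 12.88
tcp_pos: [0.534, -0.1868, 0.1713]
ee_rot: [[0.892, -0.452, 0.001], [-0.452, -0.892, 0.0], [0.001, -0.001, -1.0]]
wrist_force: [2.5, 0.5, -1.9]
gripper_width: 0.314
```

```bash
python3 -m jog '{"delta_pos":[[0.2,0,-2],[0,0,-2],[0,0,-2],[0,0,-2],[0,0,0]],"rot":[[0,0,0],[0,0,0],[0,0,0],[0,0,0],[0,0,0]],"grip":[0,0,0,0,0]}'
python3 -m jog '{"delta_pos":[[0,0,-2],[0,0,-2],[0,0,-1],[0,0,0]],"rot":[[0,0,0],[0,0,0],[0,0,0],[0,0,0]],"grip":[0,0,0,0]}'
python3 -m jog '{"delta_pos":[[0,0,-1],[0,0,-1],[0,0,-1],[0,0,-1],[0,0,0]],"rot":[[0,0,0],[0,0,0],[0,0,0],[0,0,0],[0,0,0]],"grip":[0,0,0,0,0]}'
```

```text
time_s: 13.3
tcp_pos: [0.5344, -0.1868, 0.163]
ee_rot: [[0.892, -0.452, 0.001], [-0.452, -0.892, 0.0], [0.001, -0.001, -1.0]]
wrist_force: [3.5, 1.8, -3.0]
gripper_width: 0.31
time_s: 13.63
tcp_pos: [0.5342, -0.1869, 0.1583]
ee_rot: [[0.892, -0.452, 0.001], [-0.452, -0.892, 0.0], [0.001, -0.0, -1.0]]
wrist_force: [3.7, 1.1, -2.4]
gripper_width: 0.313
time_s: 14.05
tcp_pos: [0.5341, -0.187, 0.1545]
ee_rot: [[0.892, -0.452, 0.001], [-0.452, -0.892, -0.0], [0.001, -0.0, -1.0]]
wrist_force: [4.5, 1.2, -1.3]
gripper_width: 0.313
```

```bash
python3 -m jog '{"delta_pos":[[0.5,0,-2],[0,0,-2],[0,0,0]],"rot":[[0,0,0],[0,0,0],[0,0,0]],"grip":[0,0,0]}'
python3 -m jog '{"delta_pos":[[0,0,-2],[0,0,-2],[0,0,0]],"rot":[[0,0,0],[0,0,0],[0,0,0]],"grip":[0,0,0]}'
python3 -m jog '{"delta_pos":[[0,0,-1],[0,0,-1],[0,0,-1],[0,0,0]],"rot":[[0,0,0],[0,0,0],[0,0,0],[0,0,0]],"grip":[0,0,0,0]}'
python3 -m jog '{"delta_pos":[[0,0,-1],[0,0,-1],[0,0,0]],"rot":[[0,0,0],[0,0,0],[0,0,0]],"grip":[0,0,0]}'
```

```text
time_s: 14.3
tcp_pos: [0.5343, -0.187, 0.1499]
ee_rot: [[0.892, -0.452, -0.0], [-0.452, -0.892, 0.0], [-0.0, -0.0, -1.0]]
wrist_force: [5.6, 1.2, -2.5]
gripper_width: 0.318
time_s: 14.55
tcp_pos: [0.5344, -0.187, 0.146]
ee_rot: [[0.892, -0.452, -0.0], [-0.452, -0.892, 0.0], [-0.0, -0.0, -1.0]]
wrist_force: [4.8, 1.1, -2.0]
gripper_width: 0.316
time_s: 14.88
tcp_pos: [0.5345, -0.187, 0.1434]
ee_rot: [[0.892, -0.452, 0.0], [-0.452, -0.892, -0.0], [0.0, -0.0, -1.0]]
wrist_force: [4.5, 1.1, -1.4]
gripper_width: 0.315
time_s: 15.13
tcp_pos: [0.5345, -0.187, 0.1414]
ee_rot: [[0.892, -0.452, 0.0], [-0.452, -0.892, -0.0], [0.0, -0.0, -1.0]]
wrist_force: [4.6, 1.5, -1.1]
gripper_width: 0.316
```

```bash
python3 -m jog '{"delta_pos":[[0,0,-1],[0,0,-1],[0,0,0]],"rot":[[0,0,0],[0,0,0],[0,0,0]],"grip":[0,0,0]}'
python3 -m jog '{"delta_pos":[[0,0,-1],[0,0,-1],[0,0,0]],"rot":[[0,0,0],[0,0,0],[0,0,0]],"grip":[0,0,0]}'
python3 -m jog '{"delta_pos":[[0,0,-1],[0,0,-1],[0,0,0]],"rot":[[0,0,0],[0,0,0],[0,0,0]],"grip":[0,0,0]}'
```

```text
time_s: 15.38
tcp_pos: [0.5345, -0.187, 0.1394]
ee_rot: [[0.892, -0.452, 0.0], [-0.452, -0.892, -0.0], [0.0, -0.0, -1.0]]
wrist_force: [4.5, -0.4, -0.6]
gripper_width: 0.314
time_s: 15.63
tcp_pos: [0.5346, -0.187, 0.1382]
ee_rot: [[0.892, -0.451, 0.001], [-0.451, -0.892, -0.0], [0.001, 0.0, -1.0]]
wrist_force: [4.4, 0.9, 5.5]
gripper_width: 0.313
time_s: 15.88
tcp_pos: [0.5348, -0.1871, 0.1379]
ee_rot: [[0.893, -0.451, 0.001], [-0.451, -0.893, -0.001], [0.002, 0.0, -1.0]]
wrist_force: [1.0, 3.3, 12.9]
gripper_width: 0.315
```

It bottoms at about 48 mm, so C is a clear well. Next is the firm push.

```bash
python3 -m jog '{"delta_pos":[[0,0,-1],[0,0,-1],[0,0,0]],"rot":[[0,0,0],[0,0,0],[0,0,0]],"grip":[0,0,0]}'
python3 -m jog '{"delta_pos":[[0,0,-0.5],[0,0,0],[0,0,0],[0,0,0]],"rot":[[0,0,0],[0,0,0],[0,0,0],[0,0,0]],"grip":[0,0,0,0]}'
```

```text
time_s: 16.13
tcp_pos: [0.5352, -0.1872, 0.1376]
ee_rot: [[0.893, -0.45, 0.002], [-0.45, -0.893, -0.002], [0.003, 0.001, -1.0]]
wrist_force: [-0.4, 3.3, 20.5]
gripper_width: 0.316
time_s: 16.47
tcp_pos: [0.5352, -0.1873, 0.1376]
ee_rot: [[0.893, -0.45, 0.003], [-0.45, -0.893, -0.002], [0.003, 0.001, -1.0]]
wrist_force: [-0.1, 3.4, 21.6]
gripper_width: 0.32
```

The push held at about 21.6 N. I'll ease off, staying just in contact, then release and look before moving away.

```bash
python3 -m jog '{"delta_pos":[[0,0,2],[0,0,2],[0,0,1],[0,0,0]],"rot":[[0,0,0],[0,0,0],[0,0,0],[0,0,0]],"grip":[0,0,0,0]}'
python3 -m jog '{"delta_pos":[[0,0,0],[0,0,0],[0,0,0],[0,0,0],[0,0,0],[0,0,0],[0,0,0],[0,0,0],[0,0,0],[0,0,0]],"rot":[[0,0,0],[0,0,0],[0,0,0],[0,0,0],[0,0,0],[0,0,0],[0,0,0],[0,0,0],[0,0,0],[0,0,0]],"grip":[33,36,40,45,55,65,75,85,95,100]}'
python3 - <<'E'
from h import *
a=snap("wrist","w4",(200,150,460,345),3);s=snap("scene","s4");a=load("w4");s=load("s4")
W=np.zeros((600,800,3),np.uint8)
W[:300,:400]=cv2.resize(a["im"],(400,300))
im=s["im"][165:235,240:320];im=np.clip(im*1.6,0,255).astype(np.uint8)
W[:350,400:800]=cv2.resize(im,(400,350),interpolation=cv2.INTER_CUBIC)
cv2.imwrite('pics/c4.png',W)
E
```

```text
time_s: 16.8
tcp_pos: [0.5346, -0.187, 0.1382]
ee_rot: [[0.892, -0.452, 0.001], [-0.452, -0.892, -0.0], [0.001, -0.0, -1.0]]
wrist_force: [3.9, 1.1, 2.9]
gripper_width: 0.317
time_s: 17.63
tcp_pos: [0.5343, -0.187, 0.1381]
ee_rot: [[0.892, -0.452, -0.0], [-0.452, -0.892, 0.0], [-0.0, 0.0, -1.0]]
wrist_force: [0.2, 0.9, 0.8]
gripper_width: 0.819
```

View pics/c4.png

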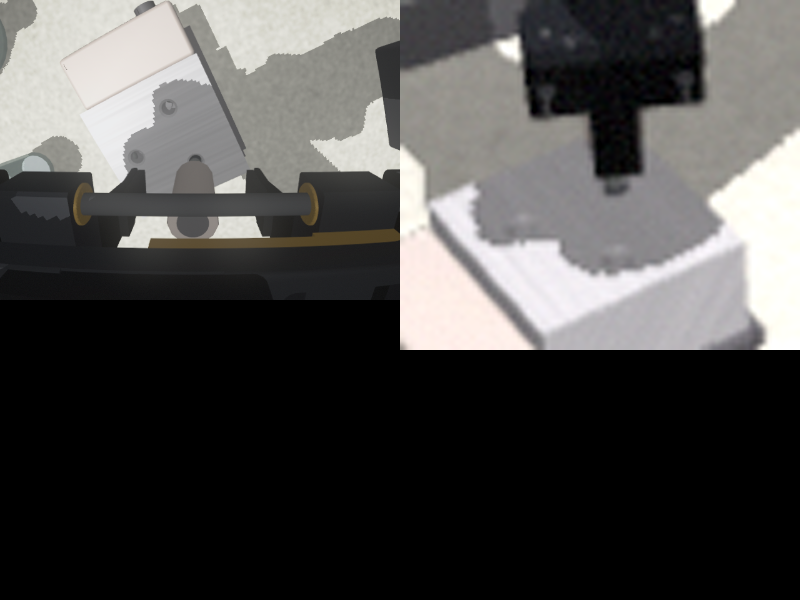

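The probe stands in well C at wrist-view pixel (195,165), with clear gaps to both fingers. I'll go straight up and check.

```bash
python3 -m jog '{"delta_pos":[[0,0,4],[0,0,8],[0,0,12],[0,0,15],[0,0,15],[0,0,15],[0,0,15],[0,0,15],[0,0,15],[0,0,6]],"rot":[[0,0,0],[0,0,0],[0,0,0],[0,0,0],[0,0,0],[0,0,0],[0,0,0],[0,0,0],[0,0,0],[0,0,0]],"grip":[100,100,100,100,100,100,100,100,100,100]}'
python3 -m jog '{"delta_pos":[[-10,20,5],[-10,20,5],[-10,20,5],[-10,20,5],[0,0,0],[0,0,0],[0,0,0]],"rot":[[0,0,0],[0,0,0],[0,0,0],[0,0,0],[0,0,0],[0,0,0],[0,0,0]],"grip":[100,100,100,100,100,100,100]}'
python3 - <<'E'
from h import *
snap("scene","s5");snap("top","t5");s=load("s5")
im=s["im"]
W=np.zeros((600,800,3),np.uint8)
W[:300,:400]=cv2.resize(im,(400,300));W[300:,:400]=cv2.resize(load("t5")["im"],(400,300))
W[:400,400:]=cv2.resize(np.clip(im[150:230,240:320]*1.3,0,255).astype(np.uint8),(400,400),interpolation=cv2.INTER_CUBIC)
cv2.imwrite('pics/c5.png',W)
for z in(.162,.082,.07):print(z,(proj(s,[.5345,-.186,z])-[240,150])*5+[400,0])
E
```

```text
time_s: 18.57
tcp_pos: [0.5353, -0.1873, 0.2614]
ee_rot: [[0.892, -0.451, 0.005], [-0.451, -0.892, -0.001], [0.005, -0.001, -1.0]]
wrist_force: [0.2, -0.4, 1.1]
gripper_width: 1.003
time_s: 19.15
tcp_pos: [0.4944, -0.107, 0.2781]
ee_rot: [[0.892, -0.452, 0.0], [-0.452, -0.892, -0.0], [0.0, -0.0, -1.0]]
wrist_force: [0.2, 0.2, -0.1]
gripper_width: 1.002
0.162 [598.00957466 101.82128809]
0.082 [609.49156516 238.00492861]
0.07 [611.1142207  257.25543289]
```

View pics/c5.png

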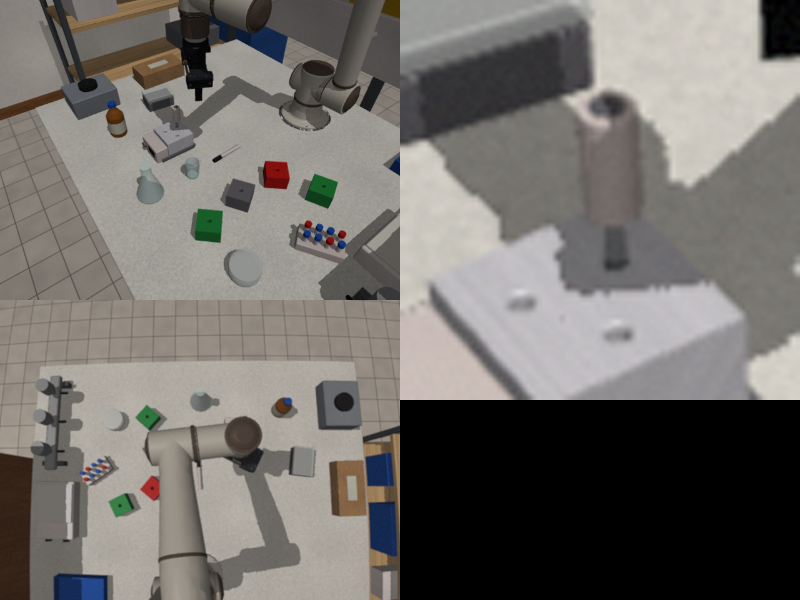

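```bash
python3 -c "
from h import *
print(finish_job())"
```

```text
the job is handed in; nothing more can be done
None
```

The probe is standing in well C against its bottom, and the job is handed in at about 19 s of the 67 s allowed.

- **Wells tried:** I lifted the probe from the grey stand and tried the well nearest the stand, which I called B. It bottomed hard at about 30 mm, so it is blocked. Well C, the one nearest the robot, bottomed at about 48 mm. Both depths come from the measured TCP height. At 48 mm the block's top face falls within the 41–51 mm depth band.
- **Seating push:** I pushed the probe onto the bottom of C until the wrist force read 21.6 N. It was the highest of the readings, which I took only at the end of each move. I eased off to about 3 N before opening the gripper.
- **Last checks:** After I withdrew, the scene picture showed the probe upright in C, with its handle top where a 48 mm depth puts it. The dark band was at the block's face. The bystanders I could see had not moved, and the robot was clear of everything.
- **What the checks did not cover:** The arm hid part of the last top view, so the bystanders under it were seen only in the scene picture. The sprung ball's drag, up to 6 N, is included in the wrist reading, so the force on the well bottom itself may have been a few newtons lower.
- **Disagreement:** The wrist and scene cameras disagreed by up to about 5 mm on where the tip was before I entered B. I used a correction of 1.5 mm in x and y, and the probe went in with only a few newtons of sideways force.

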